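# Load the nut runner and hold the hidden bolt head

### The job

Help the bench nut runner fit its next nut: first set the steel flanged nut, flange down, fully home in the round feed pocket on top of the runner and let go of it. Then reach down into the narrow gap behind the runner's bracket, grip the bolt head hidden there from both sides and stop it from turning; finish while still holding it still, with the nut left in its pocket. Leave the brass nut and the other things on the bench where they are.

Things in the scene. Friction and masses are not known exactly. Their poses are not given: they have to be found in the camera images.
- runner: Fixed bench nut runner on a 200 x 140 x 12 mm base. Origin on the bench under the middle of the bracket's rear face; x points from the white housing through the bracket to the bolt head (roughly away from the robot), z up. Housing: x -135 to -50 mm, 90 mm wide, 105 mm high, with the 70 x 70 mm grey pocket plate on it (centre x -92.5, top 119 mm high).
- bracket_top (a point): Middle of the top rear edge of the upright aluminium bracket plate (8 mm thick, 110 mm wide in y), 108 mm above the bench; axes as the runner's. Behind it (+x) is the gap, 42 mm wide, with the bolt head; then a yellow rear guard plate, 6 mm thick, 110 mm wide, top 80 mm above the bench. The gap is open at the top and at both ends.
- bolt_head (a point): Centre of the steel hexagonal bolt head, 21 mm behind the bracket's rear face, 85 mm above the bench; axes as the runner's. 27 mm across flats, 31 mm across corners, 18 mm long along its level axis (the runner's x); red stripe on one flat. Free room: 12 mm before and behind it (a 34 mm brass washer takes 3 mm in front), 70 mm below its centre; nothing beside it in y.
- bolt (a joint): Turn of the bolt about its level axis (rad). The idling runner drags it round at about 0.1 rad/s, so the value grows until the head is held; the drag is weak (0.06 N m, damping 0.6 N m s/rad). At every multiple of pi/3 a pair of flats stands upright, facing the runner's +y and -y. Starts between 0 and 1; a stop at 9 is never reached in the time.
- feed_hole0 (a point): Centre of the mouth of the round feed pocket, at the top face of the grey plate on the runner's housing, 119 mm above the bench. The pocket is 39 mm in diameter and 8 mm deep with a flat floor and a chamfered mouth; its axes are as the runner's.
- nut_center (a point): Centre (13 mm above its underside) of the steel flanged nut, 26 mm tall, 60 to 130 g: round flange 36 mm wide, 6 mm thick at the bottom, above it a hexagon 24 mm across flats, 20 mm tall, flats facing its own +x, -x and every 60 degrees. z points from flange to hexagon. It stands flange down on the tray's floor, 3 mm above the bench. Home in the pocket, this point is 5 mm above its mouth.
- brass_nut_center (a point): Centre of the brass nut of the same size, standing flange up in the same tray; not to be used or moved. It and the steel nut swap places from run to run.
- tray: Shallow fixed blue tray, 160 (x) x 240 (y) x 10 mm, walls and floor 3 mm; origin under its centre.
- washer: Dark steel washer in the tray, 30 mm in diameter, 4 mm thick; leave alone.
- spanner: Spanner 170 mm long lying on the bench; leave alone.
- bottle: Amber bottle with a blue cap, 60 mm in diameter, 140 mm tall, upright on the bench; origin under its centre; leave alone.
- beaker: Glass beaker, 70 mm in diameter, 85 mm tall; origin under its centre; leave alone.
- jar: White jar with a green cap, 56 mm in diameter, 60 mm tall; leave alone.
- tipbox: Blue tip box with a white lid, 90 x 120 x 55 mm; leave alone.
Not all that is in view belongs to the job. What is shaped like the runner but black is not meant.

How it is judged (in metres and radians):
On the way, in this order (a step that is already met when the one before it is completed fails the run):
1. the steel nut stands flange down, fully home in the feed pocket, and the gripper has left it (horizontal distance between nut_center and feed_hole0 below 0.005 m and z of nut_center in the frame of feed_hole0 below 0.008 m and angle between nut_center's own z axis and vertical below 0.12 rad and distance between the grasp point and nut_center above 0.045 m), for 0.2 s.
2. the bolt head is gripped in the gap and no longer turns (contact force between the fingers and bolt above 3 N and distance between the grasp point and bolt_head below 0.025 m and velocity of joint bolt between -0.03 and 0.03 rad/s and y of the grasp point in the frame of bolt_head between -0.01 and 0.01 m), for 1 s.
At the end, for the whole second after the job is handed in: The fingers grip the bolt head (over 3 N; grasp point within 25 mm of its centre, 10 mm sideways) and it turns slower than 0.03 rad/s through the last second; the steel nut stands flange down (tilt under 0.12 rad) in the pocket, within 3 mm of its floor and 5 mm of its centre (all of step 2 and value of joint bolt below 8.5 rad and horizontal distance between nut_center and feed_hole0 below 0.005 m and z of nut_center in the frame of feed_hole0 below 0.008 m and angle between nut_center's own z axis and vertical below 0.12 rad); the arm keeps its last pose, push and grip.
It fails at once if the brass nut or the washer is disturbed (distance of any of brass_nut_center, washer from where it was at the start of the episode above 0.02 m).
It fails at once if another thing on the bench is disturbed (distance of any of spanner, bottle, beaker, jar, tipbox from where it was at the start of the episode above 0.03 m).
It also fails if it takes over 58 s, if anything falls off the work surface, if the arm or the gripper's body presses on something with over 40 N, if the wrist force passes 120 N, or if a joint passes its speed limit or range.

### The arm

A 6-joint arm with a two-finger parallel gripper is mounted at the origin on the work surface. World frame = base frame: x ahead of the robot, y to its left, z up, the work surface at z = 0. Lengths are in mm, angles in rad, forces in N, time in s.
With the tool pointing down it reaches from about 275 to 775 mm from the base axis. Payload 14.6 kg.
Tool frame: the origin (TCP) lies between the finger pads; the fingertips stand 19 mm ahead of it and the grasp point (between the pads) is the TCP; z points along the fingers, x is the direction in which the jaws open and shut, and the axes are right-handed (so a half turn about z gives the same grasp; the last joint's range is limited). The gripper opens to 85 mm and grips with 20 to 120 N. Pads are 22 mm wide; open, the fingers measure 114 mm over their backs; the gripper's body (76 mm by 85 mm) begins 54 mm behind the grasp point. The pads swing forward as they close: fully open they stand 13 mm farther back than shut.
Start: joints at [-1.4, 0.263, -0.048, 1.259, 0, 1.415], TCP at [168.029, -497.388, 250.278] pointing down, gripper open.
Joint ranges: [-2.65, 2.65], [-0.89, 1.7], [-1.18, 1.37], [-2.13, 2.11], [-1.35, 1.29], [-3.14, 3.14]. Speed limits (rad/s): [1.89, 1.89, 2.57, 2.79, 3.14, 3.14].

### API

Orientations are given as a 3x3 rotation matrix whose columns are the frame's x, y, z axes.
In Python, from bench import bot, eoat, camera, calibration, order, nets gives the robot as it stands. The module is installed in compiled form; this text tells all that it offers. Calls block until the motion is done:
- bot.reach(position, orientation): joint-space move of the TCP to a pose.
- bot.move_l(position, frame=None, max_speed=150, max_force=None): straight line of the TCP; frame=None keeps the orientation; max_speed is the mean speed in mm/s. With max_force (N) it stops when the force on the tool has changed by that much, and returns True; else False.
- bot.move_j(angles): joint-space move.
- eoat.move_gripper(opening, effort=None): finger opening in mm; effort is the grip in N (None keeps the last); returns when the fingers have stopped.
- bot.pause(seconds).
- bot.solve_ik(position, orientation): joint angles nearest the present ones, or None.
- camera(name): name is "side" or "top" or "wrist"; returns the picture (480x640x3 uint8, blue, green, red); there is no depth.
- calibration(name): a dict with "fx", "fy", "cx", "cy" (pixels), "dist_coeffs" ([k1, k2, p1, p2, k3] as OpenCV has them; the pictures are not rectified), "R" (3x3) and "t" (3): a world point X has camera coordinates R X + t; the wrist camera has in their place "tool_from_camera" (4x4, takes a point from camera to tool coordinates, whose origin is the TCP and whose axes are the tool frame's). Camera axes: x right, y down, z forward; pixel columns grow to the right and rows downward; lengths in mm; the calibration is good to about 2 mm. A picture is of the moment at which its call begins: read the wrist's pose just before it. calibration takes no time and is no camera call.
A pose or a line that the arm cannot do raises bot.IKError and nothing moves.
- order.hand_in(): hands the job in, once; it reports no verdict.
Trained networks look in the newest picture that a camera, given by its name, has taken for a name from the list of things; names that differ only in an ending like _2 or _b are one class to them, and where a whole thing is asked for, a point or a joint stands for the part that bears it (a point fixed in the world has none). Each returns a list of dicts, best first, with "p" (0 to 1); they miss things now and then, are a little off and sometimes report something else, mostly with a low value. They report only what shows in the picture. A call takes as long as a camera call. They do not tell look-alikes from the thing itself.
- nets.recognise(camera, label): "box" ([left, top, right, bottom] in pixels, round what is visible of it).
- nets.place_of(camera, label): "at" ([column, row] in pixels: a listed point, or the origin of a listed thing).
Readings, each from a call of its own:
- bot.current_time_s(): time.
- bot.current_q(): joint angles.
- bot.current_joint_vel(): joint speeds.
- bot.current_joint_torque(): joint torques, N m.
- bot.current_tool_pos(): TCP position.
- bot.current_ee_rot(): TCP orientation.
- bot.current_ft_force(): force on the tool from outside, world axes, zero at the start.
- bot.current_ft_torque(): the same for the moment, N m.
- bot.current_opening(): finger opening in mm.
Only numpy, scipy, OpenCV 4.12 (cv2) and the standard library are available. Lean on these libraries where they do the work, as an engineer would, in place of code of your own. Each camera call takes 0.05 s, during which the arm holds its last target.

## Working session

There is one attempt and no reset: what is moved stays moved. The work goes in short steps, each a Python script; the robot and the scene stay as the last script left them, time stands still between calls to the robot, and variables do not carry over. Pictures are saved under pics/ and viewed, and the job is handed in when it is done.

```bash
ls; mkdir -p pics
cat > h.py <<'E'
import numpy as np, cv2
from bench import bot, eoat, camera, calibration, order, nets
def K(c): return np.array([[c["fx"],0,c["cx"]],[0,c["fy"],c["cy"]],[0,0,1.]])
def ray(name,px,pose=None):
    c=calibration(name)
    u=cv2.undistortPoints(np.array([[px]],float),K(c),np.array(c["dist_coeffs"],float))[0,0]
    d=np.array([u[0],u[1],1.])
    if name=="wrist":
        T=np.array(c["tool_from_camera"]); p,R=pose
        o=R@T[:3,3]+p; d=R@T[:3,:3]@d
    else:
        R=np.array(c["R"]);t=np.array(c["t"]); o=-R.T@t; d=R.T@d
    return o,d/np.linalg.norm(d)
def proj(name,X,pose=None):
    c=calibration(name); X=np.atleast_2d(np.array(X,float))
    if name=="wrist":
        T=np.array(c["tool_from_camera"]); p,R=pose
        M=np.eye(4);M[:3,:3]=R;M[:3,3]=p; W=np.linalg.inv(M@T); R=W[:3,:3];t=W[:3,3]
    else: R=np.array(c["R"]);t=np.array(c["t"])
    return cv2.projectPoints(X,cv2.Rodrigues(R)[0],t.astype(float),K(c),np.array(c["dist_coeffs"],float))[0][:,0]
def tri(rays):
    A=np.zeros((3,3));b=np.zeros(3)
    for o,d in rays:
        P=np.eye(3)-np.outer(d,d);A+=P;b+=P@o
    x=np.linalg.solve(A,b); return x,[float(np.linalg.norm((np.eye(3)-np.outer(d,d))@(x-o))) for o,d in rays]
def atz(r,z): o,d=r; return o+d*(z-o[2])/d[2]
def pose(): return np.array(bot.current_tool_pos(),float),np.array(bot.current_ee_rot(),float)
E
cat > s1.py <<'E'
from h import *
np.set_printoptions(precision=1,suppress=True)
for n in ("side","top","wrist"):
    cv2.imwrite(f"pics/{n}0.png",camera(n))
    for l in ("runner","bracket_top","bolt_head","feed_hole0","nut_center","brass_nut_center","tray","bottle"):
        print(n,l,[(np.array(r["at"]).round(1).tolist(),round(r["p"],2)) for r in nets.place_of(n,l)][:4])
print(bot.current_time_s())
for n in ("side","top"):
    c=calibration(n); print(n, -np.array(c["R"]).T@np.array(c["t"]), np.array(c["R"])[2],c["fx"])
print(np.array(calibration("wrist")["tool_from_camera"]))
E
python3 s1.py
```

```text
pics
side runner [([344.6, 256.3], 0.92), ([181.5, 394.9], 0.67)]
side bracket_top [([345.8, 216.8], 0.7), ([171.0, 340.6], 0.7)]
side bolt_head [([350.7, 224.3], 0.94), ([189.8, 351.2], 0.69), ([344.7, 259.5], 0.31)]
side feed_hole0 [([308.6, 221.0], 0.82), ([107.9, 350.0], 0.62)]
side nut_center [([332.2, 401.0], 0.68), ([320.5, 424.9], 0.66), ([324.0, 362.4], 0.61)]
side brass_nut_center [([320.3, 423.6], 0.69), ([445.7, 430.5], 0.48)]
side tray [([331.3, 398.3], 0.6)]
side bottle [([447.9, 338.0], 0.68), ([320.4, 419.5], 0.41)]
top runner [([288.9, 210.5], 0.9), ([426.0, 323.9], 0.56)]
top bracket_top [([286.3, 204.9], 0.92), ([435.4, 327.1], 0.91)]
top bolt_head [([434.1, 318.4], 0.85), ([288.6, 200.8], 0.81)]
top feed_hole0 [([295.9, 242.0], 0.69)]
top nut_center [([422.2, 236.3], 0.43)]
top brass_nut_center [([459.1, 242.4], 0.45)]
top tray [([437.9, 237.3], 0.84)]
top bottle [([391.8, 158.1], 0.79)]
wrist runner [([132.6, 36.5], 0.62)]
wrist bracket_top []
wrist bolt_head []
wrist feed_hole0 [([58.1, 137.6], 0.82)]
wrist nut_center []
wrist brass_nut_center []
wrist tray []
wrist bottle []
1.35
side [ 428.1 -872.8  652.2] [ 0.1  0.9 -0.5] 505.07257266178783
top [ 393.3   34.  1424.5] [ 0.1 -0.  -1. ] 491.07568392846986
[[   1.    -0.    -0.    -0.2]
 [   0.     1.     0.3  -77.7]
 [   0.    -0.3    1.  -123.4]
 [   0.     0.     0.     1. ]]
```

View pics/side0.png

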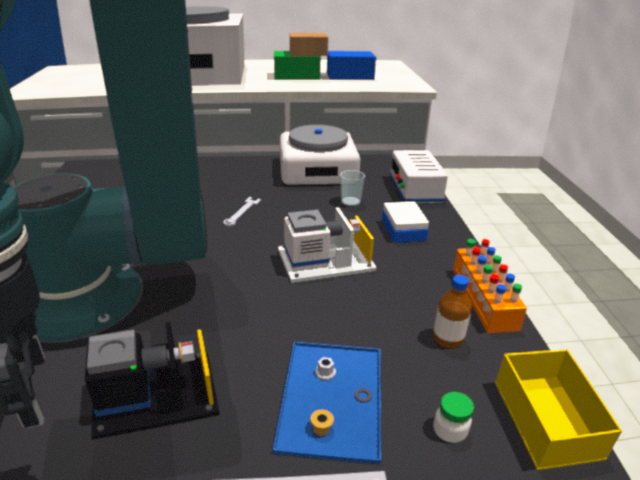

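View pics/top0.png

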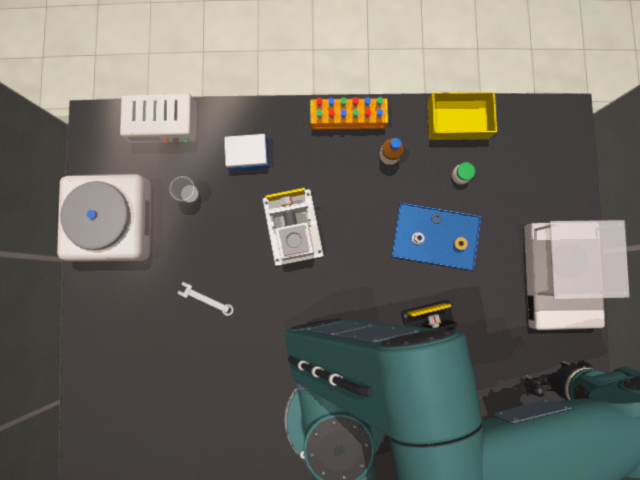

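View pics/wrist0.png

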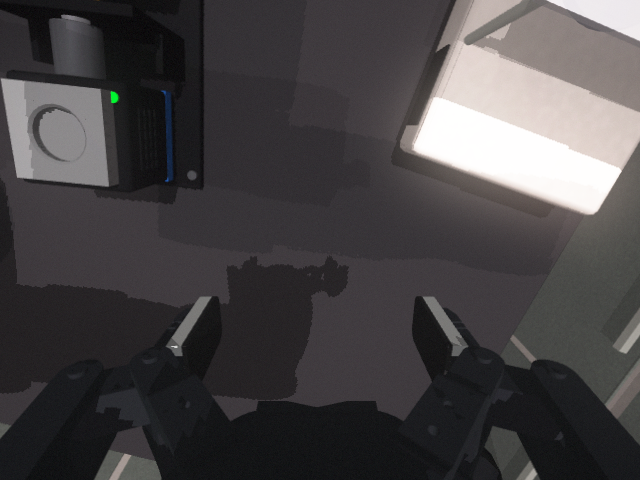

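Candidates:
- **Runner:** the white one at side (344,256) / top (292,225) is the one meant. The black one at side (181,395) / top (430,318) is not.
- **Nut:** the grey steel one, flange down, is at side (325,369) / top (418,238). The brass one is at side (321,423) / top (461,244). The dark washer is at side (363,395).

Next I'll triangulate these and crop close.

```bash
cat > s2.py <<'E'
from h import *
np.set_printoptions(precision=1,suppress=True)
P={"runner":((344.6,256.3),(288.9,210.5)),"btop":((345.8,216.8),(286.3,204.9)),"bolt":((350.7,224.3),(288.6,200.8)),"feed":((308.6,221),(295.9,242)),"nut":((324.5,367),(418,238)),"brass":((320.3,423),(460,243)),"tray":((331.3,398.3),(437.9,237.3))}
for k,(a,b) in P.items(): print(k,*tri([ray("side",a),ray("top",b)]))
s=cv2.imread("pics/side0.png");t=cv2.imread("pics/top0.png")
a=cv2.resize(s[190:290,260:400],None,fx=4,fy=4,interpolation=2);b=cv2.resize(s[340:440,270:410],None,fx=4,fy=4,interpolation=2)
c=cv2.resize(t[180:280,250:350],None,fx=4,fy=4,interpolation=2)
cv2.imwrite("pics/cropa.png",a);cv2.imwrite("pics/cropb.png",b);cv2.imwrite("pics/cropc.png",c)
E
python3 s2.py
```

```text
runner [599.  126.3   2.1] [0.7714083306920517, 0.771408330692421]
btop [597.6 126.4 109. ] [2.1013398005905897, 2.1013398005904067]
bolt [610.2 121.3  92.1] [3.316538800881888, 3.316538800882209]
feed [503.5 100.7 113.9] [5.280553191119459, 5.280553191119561]
nut [ 512.4 -246.2   16.5] [0.333180741992926, 0.333180741992771]
brass [ 494.9 -367.2   18.4] [1.50721578044122, 1.5072157804412154]
tray [ 516.3 -307.     4.7] [1.3340809830365497, 1.3340809830366758]
```

View pics/cropb.png

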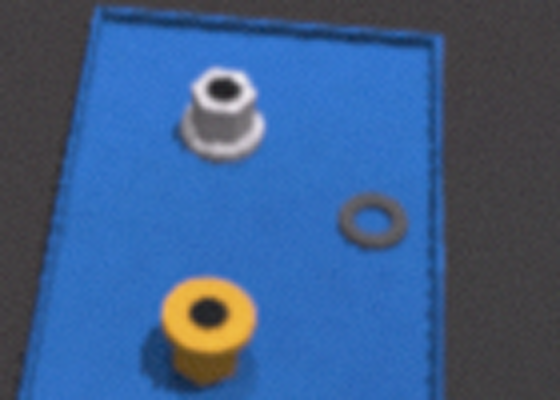

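View pics/cropa.png

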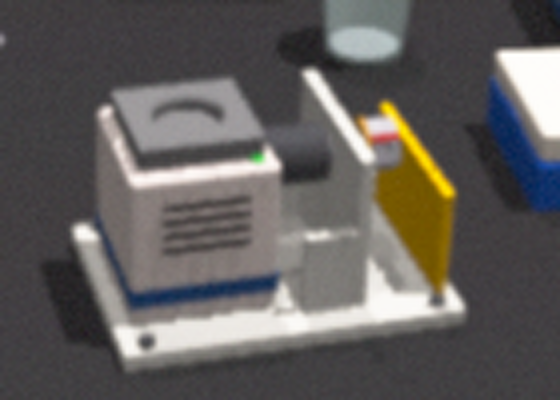

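Side crops confirm the choice. The steel nut is flange down with its hexagon up at crop (222,115), the brass nut is flange up, and the white runner has its bolt head at crop (380,140). The heights are plausible. Next I'll look at the nut from two wrist positions.

```bash
cat > s3.py <<'E'
from h import *
np.set_printoptions(precision=2,suppress=True)
def down(yaw): # tool y = dir(yaw), x = left of it
    y=np.array([np.cos(yaw),np.sin(yaw),0]);z=np.array([0,0,-1.]);return np.column_stack([np.cross(y,z),y,z])
print(pose()[1])
for nm,p,yaw in [("nut",(512,-246,34),0),("nutpi",(512,-246,34),np.pi),("feed",(505,101,150),.26),("bolt",(618,132,88),.26),("boltpi",(618,132,88),.26+np.pi)]:
    print(nm,bot.solve_ik(p,down(yaw)))
bot.reach((500,-246,190),down(0)); 
rs=[]
for i in range(2):
    if i: bot.move_l((540,-216,190))
    P=pose(); cv2.imwrite(f"pics/wn{i}.png",camera("wrist"))
    print(bot.current_time_s(),P[0])
    for l in ("nut_center","brass_nut_center"):
        print(l,[(np.array(r["at"]).round(1).tolist(),round(r["p"],2)) for r in nets.place_of("wrist",l)][:4])
    print(proj("wrist",[(512.4,-246.2,16),(494.9,-367,16)],P))
E
python3 s3.py
```

```text
[[ 0.32 -0.95  0.  ]
 [-0.95 -0.32  0.  ]
 [-0.   -0.   -1.  ]]
nut [-0.59  0.49 -0.33  0.76  0.   -0.59]
nutpi [-0.59  0.49 -0.33  0.76  0.    2.55]
feed [ 0.04  0.3  -0.28  0.99  0.   -0.22]
bolt [ 0.08  0.53 -0.07  0.97  0.   -0.18]
boltpi [ 0.08  0.53 -0.07  0.97  0.    2.96]
3.1583 [ 499.83 -246.47  190.1 ]
nut_center [([316.0, 231.4], 0.62)]
brass_nut_center [([185.4, 213.4], 0.9)]
[[316.82 231.04]
 [185.67 213.17]]
3.7917 [ 539.79 -216.01  189.81]
nut_center []
brass_nut_center [([146.0, 172.2], 0.59)]
[[282.89 188.77]
 [145.76 169.17]]
```

Run:
```python
import cv2
a=cv2.imread("pics/wn0.png");b=cv2.imread("pics/wn1.png")
cv2.imwrite("pics/wn0c.png",cv2.resize(a[180:280,266:366],None,fx=5,fy=5,interpolation=2))
cv2.imwrite("pics/wn1c.png",cv2.resize(b[138:238,233:333],None,fx=5,fy=5,interpolation=2))
```

```text
(no output)
```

View pics/wn0c.png

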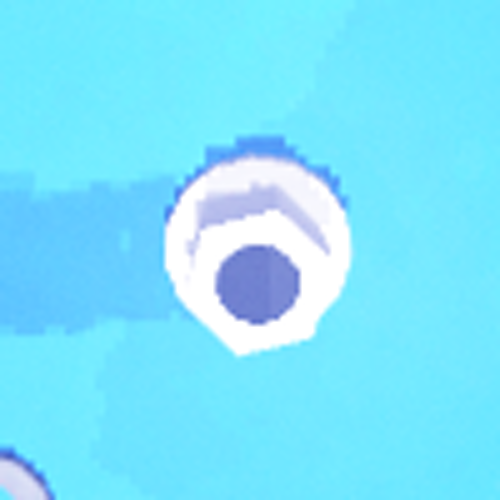

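View pics/wn1c.png

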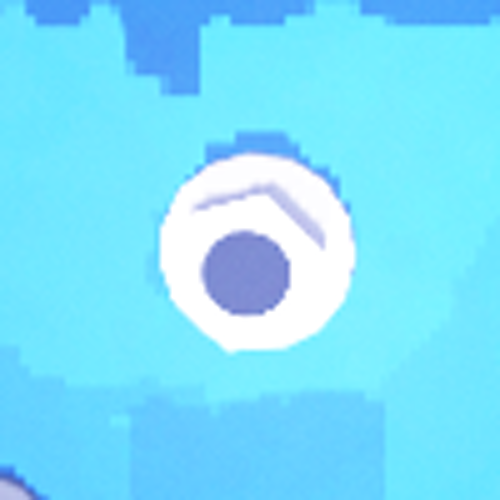

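View pics/wn0.png

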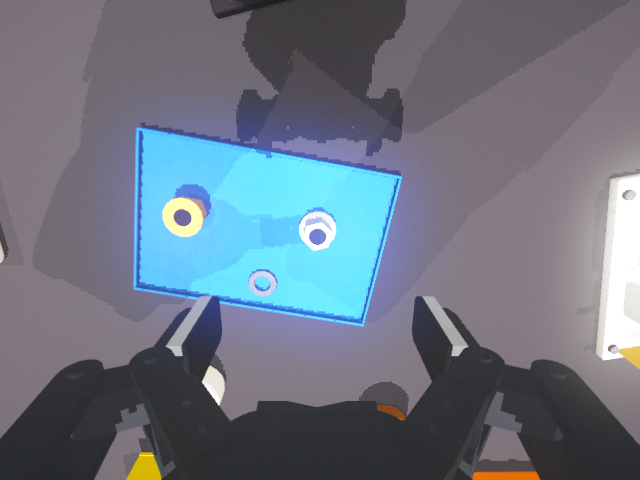

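```bash
cat > s4.py <<'E'
from h import *
np.set_printoptions(precision=2,suppress=True)
R=np.column_stack([[0,1,0],[1,0,0],[0,0,-1.]])
P0=(np.array([499.83,-246.47,190.1]),R);P1=(np.array([539.79,-216.01,189.81]),R)
r0=ray("wrist",(266+257/5,180+284/5),P0);r1=ray("wrist",(233+246/5,138+273/5),P1)
x,e=tri([r0,r1]);print(x,e, tri([r0,r1,ray("top",(418.3,238)),])[0])
c=atz(r0,29)
for v in [(238,355),(310,335),(272,210),(330,250),(190,250)]:
    d=atz(ray("wrist",(266+v[0]/5,180+v[1]/5),P0),29)-c; print(np.linalg.norm(d),np.degrees(np.arctan2(d[1],d[0])))
# flange circle centre at z~9 : fit
print(atz(r0,29),atz(r1,29))
E
python3 s4.py
```

```text
[ 513.43 -245.56   29.9 ] [0.11232051031195926, 0.11232051031206379] [ 512.39 -245.     31.93]
14.07007068044875 -14.248412028883171
13.722600522959688 44.63618591070158
14.07400131293196 169.11772222127118
14.536112152944403 116.08804475180584
13.590958168435314 -118.12340208944396
[ 513.8  -245.64   29.  ] [ 513.53 -245.56   29.  ]
```

The hexagon's top centre triangulates to (513.6, -245.6, 29.9) against an expected z of 29. Its corners sit at about 46° mod 60°, so I'll use a jaw direction of 76°, which is yaw -14°. Now grasping.

```bash
cat >> h.py <<'E'
def down(yaw):
    y=np.array([np.cos(yaw),np.sin(yaw),0]);z=np.array([0,0,-1.]);return np.column_stack([np.cross(y,z),y,z])
def look(name,fn,labels):
    P=pose(); cv2.imwrite(f"pics/{fn}.png",camera(name))
    for l in labels: print(l,[(np.array(r["at"]).round(1).tolist(),round(r["p"],2)) for r in nets.place_of(name,l)][:4])
    return P
np.set_printoptions(precision=3,suppress=True)
E
cat > s5.py <<'E'
from h import *
yw=np.radians(-14)
eoat.move_gripper(60,40)
bot.reach((513.5,-245.6,75),down(yw))
print("stop",bot.move_l((513.5,-245.6,34),max_speed=80,max_force=15), pose()[0])
eoat.move_gripper(15,50); print(bot.current_opening(), bot.current_ft_force())
bot.move_l((513.5,-245.6,200),max_speed=200); bot.pause(.2)
print(bot.current_opening(), bot.current_ft_force())
look("wrist","wg",[]); print(bot.current_time_s())
E
python3 s5.py
```

```text
stop False [ 513.891 -245.698   34.492]
22.597938125244518 [-0.952  0.252  7.088]
22.388698222553874 [-0.264  0.182 -0.499]
7.15
```

View pics/wg.png

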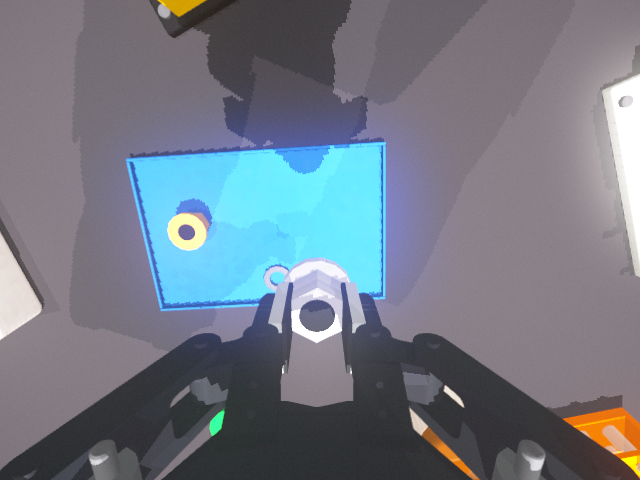

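The nut is held flat between the pads at (317,300). Moving over the runner to measure the pocket, bracket and bolt.

```bash
cat > s6.py <<'E'
from h import *
R=down(.26)
L=("feed_hole0","bracket_top","bolt_head")
bot.reach((505,100,290),R); P=look("wrist","wf0",L);print(P[0],bot.current_time_s())
print(proj("wrist",[(503,101,119),(599,126,108)],P))
bot.move_l((560,80,290),max_speed=200); P=look("wrist","wf1",L);print(P[0],bot.current_time_s())
print(proj("wrist",[(503,101,119),(599,126,108)],P))
print(P[1])
E
python3 s6.py
```

```text
feed_hole0 [([325.2, 220.9], 0.95)]
bracket_top []
bolt_head [([503.4, 344.5], 0.51)]
[505.253  99.207 289.643] 8.6917
[[318.747 217.228]
 [318.144 307.234]]
feed_hole0 [([362.4, 167.7], 0.59)]
bracket_top [([353.8, 258.0], 0.59), ([362.5, 167.2], 0.19)]
bolt_head [([352.0, 269.8], 0.74)]
[560.335  79.473 289.447] 9.3333
[[356.941 163.654]
 [351.568 264.354]]
[[-0.256  0.967 -0.001]
 [ 0.967  0.256  0.   ]
 [ 0.    -0.001 -1.   ]]
```

View pics/wf0.png

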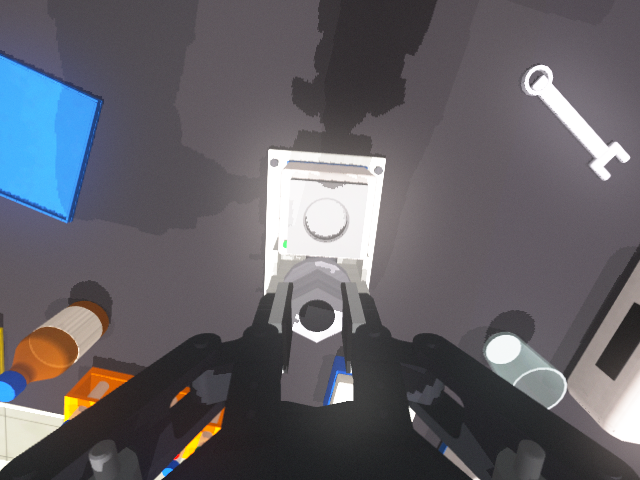

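View pics/wf1.png

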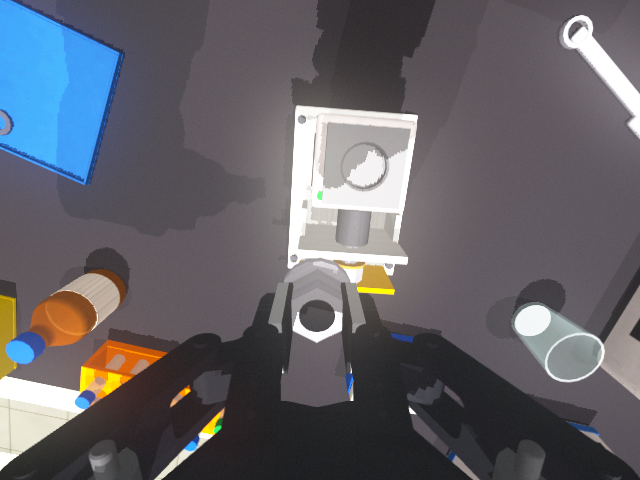

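Run:
```python
import cv2
a=cv2.imread("pics/wf0.png");b=cv2.imread("pics/wf1.png")
cv2.imwrite("pics/wf0c.png",cv2.resize(a[170:270,275:375],None,fx=6,fy=6,interpolation=2))
cv2.imwrite("pics/wf1c.png",cv2.resize(b[110:220,305:425],None,fx=6,fy=6,interpolation=2)[:600])
```

```text
(no output)
```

View pics/wf0c.png

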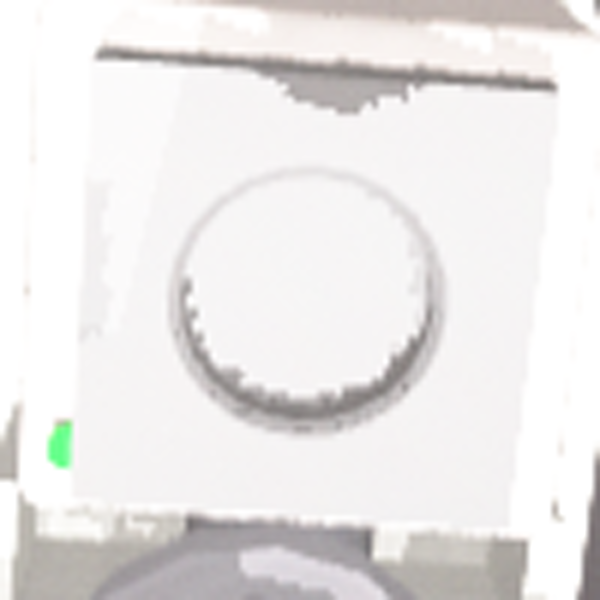

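View pics/wf1c.png

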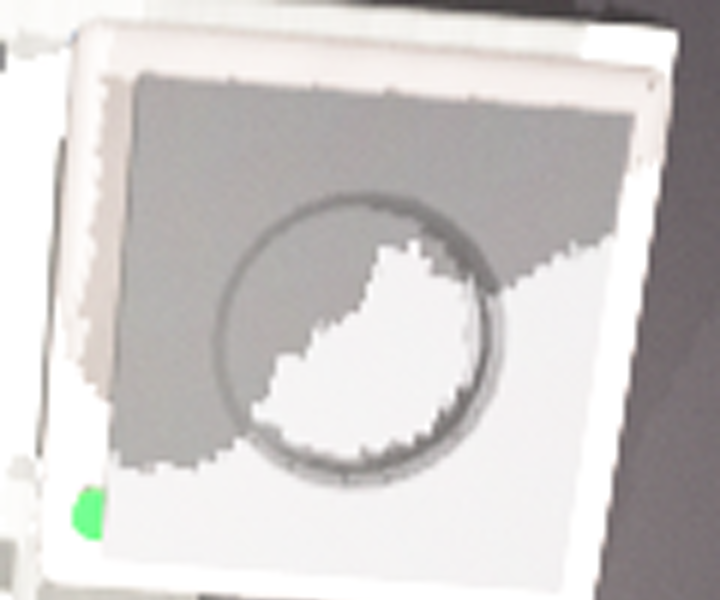

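```bash
cat > s7.py <<'E'
from h import *
R=down(.26)
P0=(np.array([505.253,99.207,289.643]),R);P1=(np.array([560.335,79.473,289.447]),R)
f0=ray("wrist",(326.2,220),P0);f1=ray("wrist",(364.8,166.5),P1)
x,e=tri([f0,f1]);print("feed",x,e,atz(f0,119),atz(f1,119))
print("with statics",*tri([f0,f1,ray("side",(308.6,221)),ray("top",(293.5,241))]))
c0=[atz(ray("wrist",(275+a/6,170+b/6),P0),119) for a,b in [(96,52),(556,85),(520,530),(75,505)]]
for i in range(4): d=c0[(i+1)%4]-c0[i]; print(np.linalg.norm(d),np.degrees(np.arctan2(d[1],d[0])))
print("centre",np.mean(c0,0))
c1=[atz(ray("wrist",(305+a/6,110+b/6),P1),119) for a,b in [(138,75),(632,112)]]
d=c1[1]-c1[0];print(np.linalg.norm(d),np.degrees(np.arctan2(d[1],d[0])))
# bracket rear top edge / bolt from net
print(atz(ray("wrist",(353.8,258),P1),108),atz(ray("wrist",(352,269.8),P1),85))
E
python3 s7.py
```

```text
feed [503.692 108.212 119.527] [0.04718734222799664, 0.047187342228003325] [503.845 108.309 119.   ] [503.712 108.255 119.   ]
with statics [505.286 108.715 109.913] [0.9797809320503713, 1.420561302127554, 4.123509721172785, 4.157326434748721]
67.96207987938796 100.77708520704721
70.64226026512428 12.934397732884024
70.50617554209008 -78.59006967028411
71.37103287762056 -169.1270509762833
centre [503.815 109.03  119.   ]
69.63423648010648 100.85689691459949
[592.091 126.217 108.   ] [613.78  133.347  85.   ]
```

The pocket measures (503.8, 108.3, 119.5), where 119 was expected, and the runner's yaw is about 11.2°. Seated, the TCP should stop at z≈143; a nut resting on the rim would stop it near 151. Lowering with a force guard.

```bash
cat > s8.py <<'E'
from h import *
R=down(np.radians(11.2))
bot.reach((503.8,108.3,175),R); print(pose()[0], bot.current_ft_force())
bot.move_l((503.8,108.3,156),max_speed=80)
s=bot.move_l((503.8,108.3,138),max_speed=25,max_force=10); print(s,pose()[0],bot.current_ft_force(),bot.current_time_s())
E
python3 s8.py
```

```text
[504.534 108.376 176.284] [ 0.744  0.507 -0.291]
True [503.765 108.323 142.63 ] [-1.816 -0.25   7.318] 10.8583
```

It stopped at z=142.6, so the nut is home. Releasing, backing off and checking.

```bash
cat > s9.py <<'E'
from h import *
R=down(np.radians(11.2))
eoat.move_gripper(60)
bot.move_l((503.8,108.3,230),max_speed=150)
bot.move_l((535,114,260),frame=R,max_speed=200)
P=look("wrist","wh0",("nut_center","feed_hole0","bolt_head","bracket_top"));print(P[0],bot.current_time_s())
bot.move_l((590,125.4,260),max_speed=200)
P=look("wrist","wh1",("bolt_head","bracket_top"));print(P[0],bot.current_time_s())
c,s=np.cos(np.radians(11.2)),np.sin(np.radians(11.2))
print(proj("wrist",[(594.5,126.3,108),(615.1,130.4,85),(615.1,130.4,100.5)],P))
E
python3 s9.py
```

```text
nut_center [([313.8, 190.1], 0.87)]
feed_hole0 []
bolt_head [([310.9, 299.8], 0.6)]
bracket_top [([314.3, 287.9], 0.92)]
[534.957 113.994 258.892] 12.6583
bolt_head [([314.7, 244.9], 0.61)]
bracket_top [([313.4, 229.9], 0.6)]
[589.954 125.415 259.439] 13.2417
[[316.232 230.129]
 [316.269 244.232]
 [316.269 249.919]]
```

View pics/wh0.png

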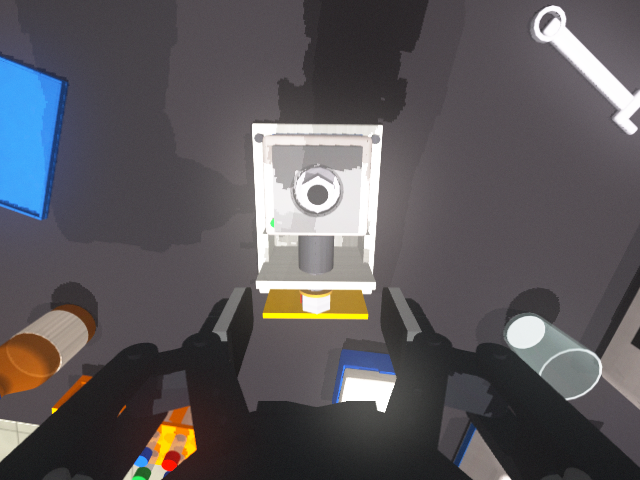

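View pics/wh1.png

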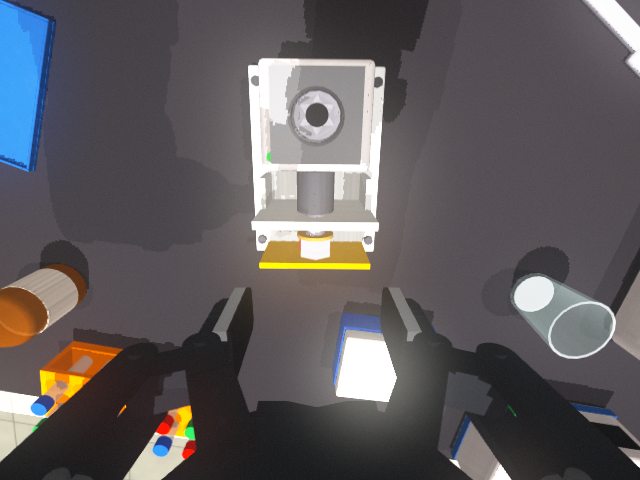

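The nut stands centred in the pocket at (317,115), and the runner appears square to the image. Zooming on the bolt head for its phase and exact place.

Run:
```python
import cv2,numpy as np
a=cv2.imread("pics/wh0.png");b=cv2.imread("pics/wh1.png")
A=cv2.resize(a[270:325,255:375],None,fx=6,fy=6,interpolation=2);B=cv2.resize(b[205:272,245:385],None,fx=5,fy=5,interpolation=2)
cv2.imwrite("pics/wh0c.png",A);cv2.imwrite("pics/wh1c.png",B)
```

```text
(no output)
```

View pics/wh0c.png

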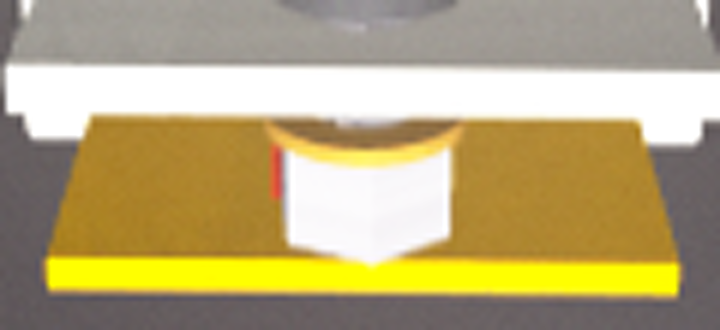

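View pics/wh1c.png

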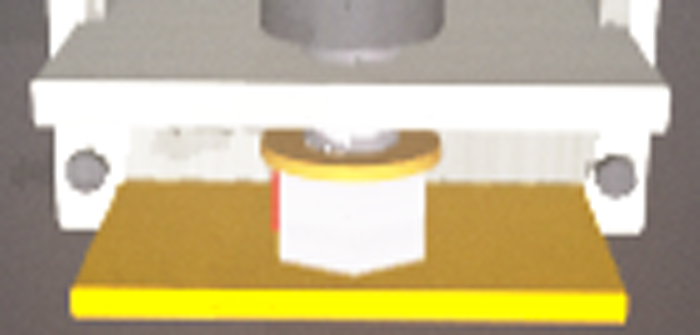

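The top corner lies within about 1 px of the head's middle, and a thin red sliver shows on the left flat, so the flats are nearly upright. The lateral offset is about -1 mm compared with prediction. Descending into the gap, then looking again before closing.

```bash
cat > s10.py <<'E'
from h import *
R=down(np.radians(11.2))
eoat.move_gripper(50)
bot.reach((615.3,129.4,150),R); 
s=bot.move_l((615.3,129.4,88),max_speed=80,max_force=12); bot.pause(.1)
P=look("wrist","wb0",("bolt_head",));print(s,P[0],bot.current_ft_force(),bot.current_time_s())
print(proj("wrist",[(615.3,129.4,85),(615.3,129.4,100.5),(615.3-9*.981,129.4-9*.194,100.5)],P))
a=cv2.imread("pics/wb0.png");cv2.imwrite("pics/wb0c.png",cv2.resize(a[230:400,220:420],None,fx=3.5,fy=3.5,interpolation=2))
E
python3 s10.py
```

```text
bolt_head [([315.6, 318.8], 0.89)]
False [615.624 129.428  88.581] [ 0.8    0.645 -0.346] 15.1583
[[316.303 318.073]
 [316.299 339.609]
 [316.291 319.573]]
```

View pics/wb0c.png

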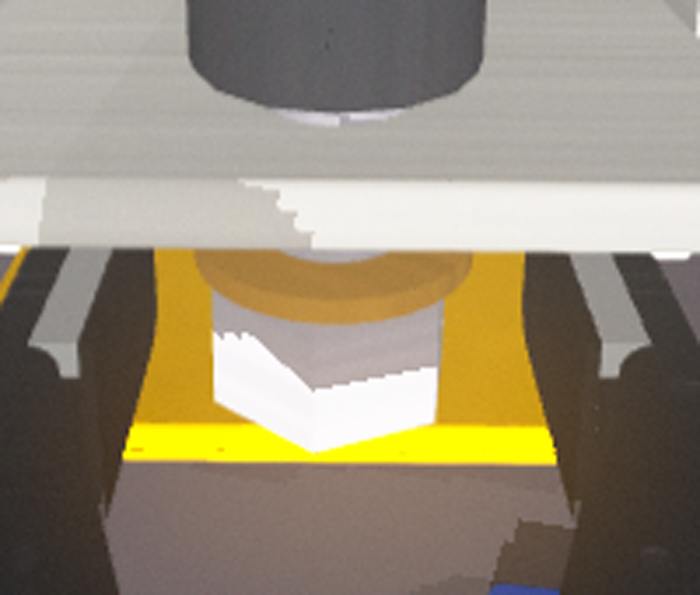

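The corner is at crop (314,450) against an axis at about 333, so the head is roughly 0.13 rad past alignment. The next upright moment is about t≈24.3. I'll narrow the jaws, wait, and look again just before it.

```bash
cat > s11.py <<'E'
from h import *
eoat.move_gripper(38)
bot.pause(22.8-bot.current_time_s())
P=look("wrist","wb1",());print(P[0],bot.current_opening(),bot.current_ft_force(),bot.current_time_s())
a=cv2.imread("pics/wb1.png");cv2.imwrite("pics/wb1c.png",cv2.resize(a[270:380,250:390],None,fx=5,fy=5,interpolation=2))
E
python3 s11.py
```

```text
[615.297 129.431  88.01 ] 38.14990831068439 [-0.119 -0.055  0.155] 22.85
```

View pics/wb1c.png

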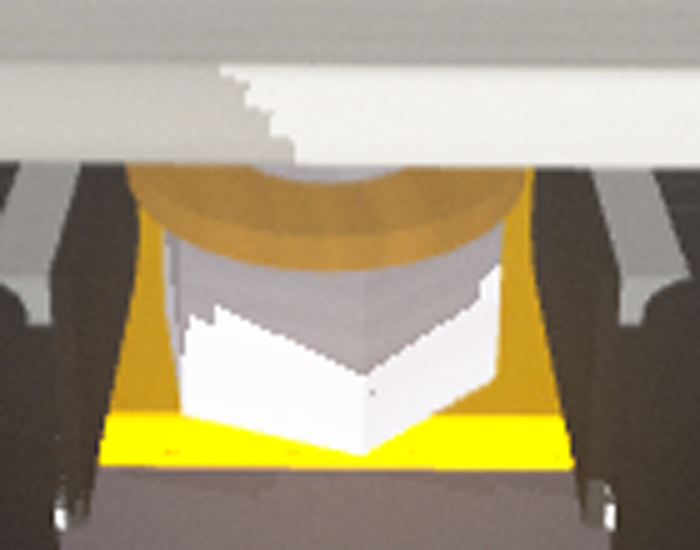

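The corner at crop (366,450) is right of the washer's middle at 331, so about 0.17 rad remains and alignment falls near t≈24.5. Closing then.

```bash
cat > s12.py <<'E'
from h import *
bot.pause(24.35-bot.current_time_s())
eoat.move_gripper(15,60); print(bot.current_opening(),bot.current_time_s(),bot.current_ft_force(),bot.current_ft_torque())
bot.pause(.2)
P=look("wrist","wb2",());
bot.pause(1.2)
P=look("wrist","wb3",("bolt_head",));print(P[0],bot.current_opening(),bot.current_ft_force(),bot.current_ft_torque(),bot.current_time_s())
ims=[cv2.imread(f"pics/wb{i}.png")[270:380,250:390] for i in (2,3)]
print("diff",np.abs(ims[0].astype(int)-ims[1]).mean())
cv2.imwrite("pics/wb23.png",np.hstack([cv2.resize(i,None,fx=2.8,fy=2.8,interpolation=2) for i in ims]))
E
python3 s12.py
```

```text
30.21494896689344 24.6083 [-1.604 -4.319  5.522] [-0.852  0.286  0.016]
bolt_head [([314.8, 317.2], 0.6)]
[615.448 128.803  88.444] 29.677204988734935 [-1.42  -5.597  6.052] [-0.863  0.307  0.049] 26.1583
diff 1.3243939393939395
```

View pics/wb23.png

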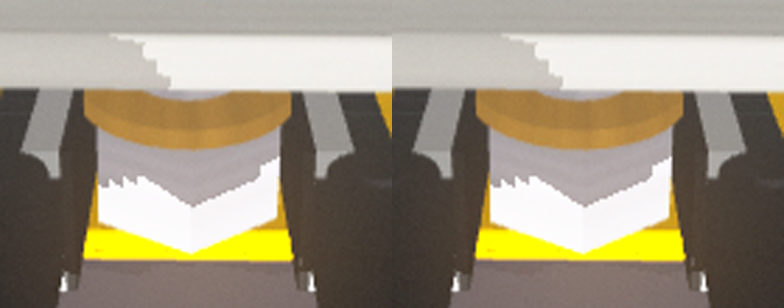

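View pics/wb3.png

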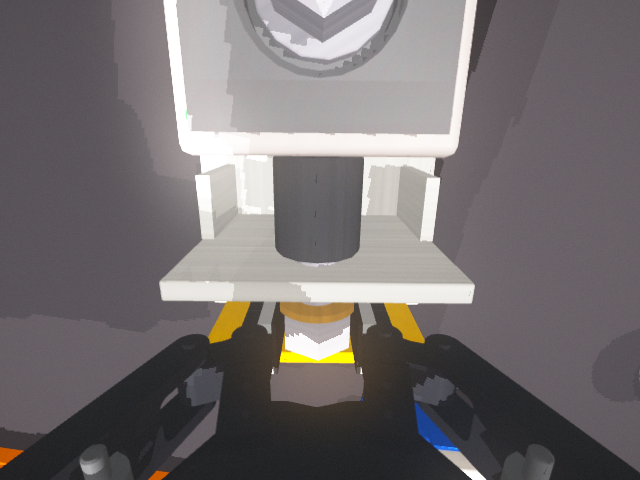

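The bolt looks stopped: the corner offset is the same in both pictures, 1.5 s apart. However, the opening is 29.7 mm rather than about 27, with a -5.6 N sideways force. That suggests the -y pad is carrying the load because the TCP sits about 1 mm too far to +y. I'll nudge it to even out the grip.

```bash
cat > s13.py <<'E'
from h import *
yr=np.array([-.194,.981,0]);p0=np.array([615.3,129.4,88.])
for k in (.8,1.6):
    s=bot.move_l(tuple(p0-k*yr),max_speed=10,max_force=25); bot.pause(.5)
    print(k,s,pose()[0],bot.current_opening(),bot.current_ft_force(),bot.current_ft_torque(),bot.current_time_s())
look("wrist","wb4",("bolt_head",))
a=cv2.imread("pics/wb4.png");cv2.imwrite("pics/wb4c.png",cv2.resize(a[270:390,250:390],None,fx=5,fy=5,interpolation=2))
E
python3 s13.py
```

```text
0.8 False [615.506 128.693  88.449] 30.36639729265595 [-0.878  0.39   4.994] [ 0.126  0.457 -0.007] 26.9083
1.6 False [615.521 128.619  88.445] 29.936687891925676 [-1.928  6.374  5.297] [ 1.107  0.569 -0.09 ] 27.6583
bolt_head [([315.5, 319.0], 0.82)]
```

View pics/wb4c.png

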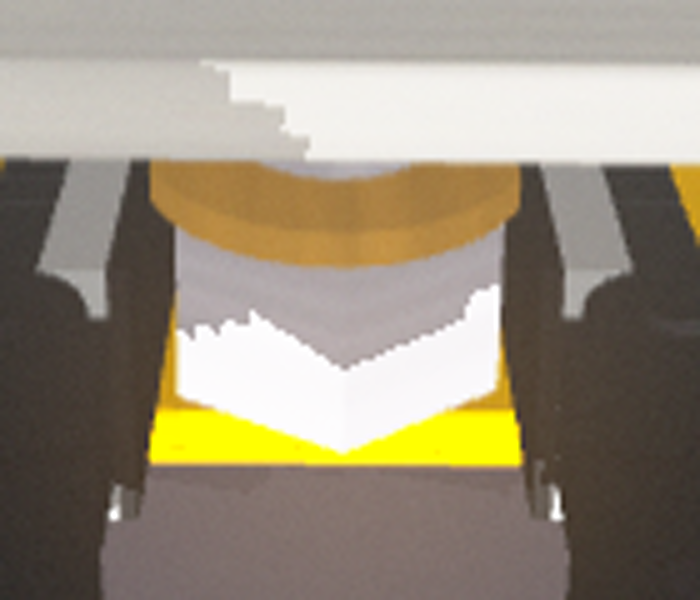

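The forces balanced at k=0.8, so the TCP is centred, but the opening stays at 30.4 mm. The pads visibly cover the washer's rim (at 150 and 520 px), so the 34 mm washer is probably spreading them. The bolt is within 0.05 rad of upright now, so I'll quickly open, shift 4 mm away from the washer and close again.

```bash
cat > s14.py <<'E'
from h import *
xr=np.array([.981,.194,0]);yr=np.array([-.194,.981,0]);p0=np.array([615.3,129.4,88.])-.8*yr+4*xr
eoat.move_gripper(35); t=bot.current_time_s()
bot.move_l(tuple(p0),max_speed=30)
print(t,bot.current_time_s(),pose()[0],bot.current_ft_force())
eoat.move_gripper(15,60); print(bot.current_opening(),bot.current_time_s())
bot.pause(.3)
look("wrist","wb5",()); bot.pause(.7)
print(pose()[0],bot.current_opening(),bot.current_ft_force(),bot.current_ft_torque(),bot.current_time_s())
look("wrist","wb6",("bolt_head",))
cv2.imwrite("pics/wb56.png",np.hstack([cv2.resize(cv2.imread(f"pics/wb{i}.png")[270:390,250:390],None,fx=2.8,fy=2.8,interpolation=2) for i in (5,6)]))
E
python3 s14.py
```

```text
27.9833 28.2667 [619.679 129.276  87.885] [-0.574 -0.224  0.278]
26.037950776793437 28.4917
[619.479 129.403  88.085] 25.842579318420444 [ 0.706 -0.264  4.421] [ 0.258  0.008 -0.115] 29.5417
bolt_head [([318.4, 311.8], 0.58)]
```

View pics/wb56.png

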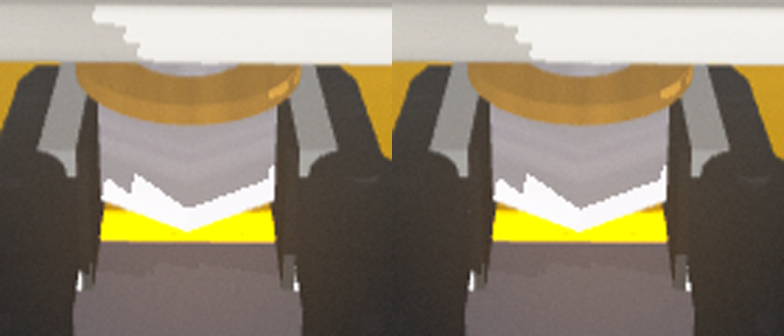

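The opening is now 25.8 mm, the same roughly 1.5 mm under-reading as on the nut's 24 mm flats. Both pads lie flat on the head, the corner is centred at (188,230), and it does not move between the pictures. I'll check the nut and the rest of the bench once, then hand in.

```bash
cat > s15.py <<'E'
from h import *
bot.pause(1.0)
cv2.imwrite("pics/side9.png",camera("side"));look("wrist","wb7",())
a,b=[cv2.imread(f"pics/{n}.png")[290:370,280:360].astype(int) for n in("wb6","wb7")];print("diff",np.abs(a-b).mean())
print(bot.current_opening(),bot.current_ft_force(),bot.current_time_s())
s=cv2.imread("pics/side9.png");w=cv2.imread("pics/wb7.png")
cv2.imwrite("pics/fin.png",np.hstack([cv2.resize(s[170:450,230:500],(385,400)),cv2.resize(w[0:200,200:440],(400,333))[:333] if 0 else cv2.resize(w[0:240,200:440],(400,400))]))
E
python3 s15.py
```

```text
diff 1.3373958333333333
26.24573365071754 [0.288 0.754 4.65 ] 30.7417
```

View pics/fin.png

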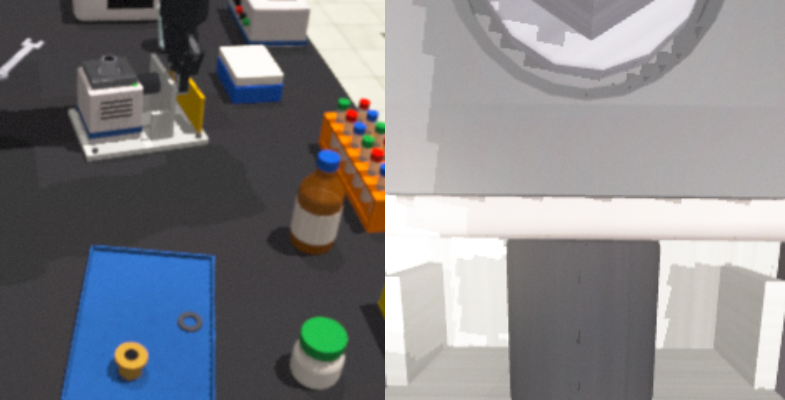

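The side view shows the nut in the pocket at (108,65). The brass nut (130,358), washer and bottle are in place. In the wrist view the flange lies inside the pocket rim. Handing in.

```bash
python3 -c "
from h import *
order.hand_in(); print(bot.current_time_s(),bot.current_opening(),bot.current_ft_force())"
```

```text
the job is handed in; nothing more can be done
the job is handed in; nothing more can be done
```

I set the steel nut in the white runner's feed pocket and let go of it. I then gripped the bolt head in the gap, with 60 N commanded, and handed the job in at about t = 31 s while still holding it. `order.hand_in()` reports no verdict, so the result below rests on my own checks.

- **Nut:** the TCP stopped at z = 142.6 mm, against about 143 mm expected for fully home. The later pictures show the flange inside the pocket rim.
- **Bolt:** the final opening was 25.8–26.2 mm, with both pads flat on the 27 mm flats. The side force was under 1 N. Pictures about 1.2 s apart showed no turning.
- **Other things:** the brass nut, washer and bottle looked unmoved in the last side view. I did not measure them or the other items.

**Checks that disagreed:**
- The first grip closed at about 30 mm, probably because the pads caught the 34 mm brass washer behind the head. I opened, shifted 4 mm towards the rear guard and gripped again.
- The side and top camera estimates of the pocket were about 5 mm off. I used the two wrist-camera views instead.

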